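# Stack label rolls on their stands

## Robot

A 6-joint arm with a two-finger parallel gripper is mounted at the origin on a cart in front of the work surface, level with it; the furniture and walls round the work are solid. World frame = base frame: x ahead of the robot, y to its left, z up, the work surface at z = 0. Lengths are in mm, angles in rad, forces in N, time in s.
With the tool pointing down it reaches from about 275 to 750 mm from the base axis. Payload 10.2 kg.
Tool frame: the origin (TCP) lies between the finger pads; the fingertips stand 17 mm ahead of it and the grasp point (between the pads) lies 2 mm behind it (tips_ahead is the distance from the TCP to the fingertips, in mm); z points along the fingers, y is the line along which they close (so a half turn about z gives the same grasp; the last joint's range is limited). The gripper opens to 85 mm and grips with 20 to 120 N. Pads are 22 mm wide; open, the fingers measure 114 mm over their backs; the gripper's body (76 mm by 85 mm) begins 54 mm behind the grasp point. The pads swing forward as they close: fully open they stand 13 mm farther back than shut.
Start: joints at [0.969, 0.313, 1.498, -0, 1.331, -0.223], TCP at [194.161, 487.784, 248.294] pointing down, gripper open.
Joint ranges: [-2.94, 2.94], [-0.97, 2.17], [0.19, 2.56], [-1.23, 4.37], [0.02, 3.11], [-2.88, 2.88]. Speed limits (rad/s): [2.39, 2.39, 3.01, 3.14, 3.14, 3.14].

## Interface

Orientations are given as a unit quaternion [w, x, y, z].
In Python, from rig import sense, capture, finish_job, boxes_of, tips_ahead gives the robot as it stands.
- The arm moves only by the tool drive_tool, never from a script. Its argument "commands" is text: rows parted by semicolons, each of 7 numbers parted by spaces: the shift along the world's x, y, z in units of 0.1 m (1.0 is 0.1 m), then the turn, a rotation vector about the world's x, y, z in units of pi/4 rad (1.0 is pi/4 rad), then the opening in per cent of the stroke, from 0 (shut) to 100 (fully open). A call has 1 to 20 rows; each row shifts and turns the commanded pose from where the row before left it; what a row does not reach is not made up. A row lasts 1/12 s, in which the tool goes at most 41.7 mm and 7.16 degrees, less where a joint would pass 70% of its speed; a pose out of reach is approached as far as the arm can. A call with a number of a shift or a turn outside -1 to 1 is refused whole. A call with a gripper value outside its range is refused whole. The fingers move at their own pace and stop on an object; "force" is the grip in N (left out, the last holds). Time passes only in rows, so rows that do not move let the fingers close. It gives the time, the measured TCP pose, the force, the opening and the grip force at its end, in the units of the state.
- sense(): the state, without advancing time (a new reading comes with each control period).
- capture(name): name is "side" or "top"; returns a dict with "pixels" (400x640x3 uint8, blue, green, red), "fov_y" (degrees; the focal length in pixels is half the picture's height over the tangent of half this angle, whatever the lens; pixels are square), "cx", "cy" (the principal point, pixels), "k1" (the pictures are not rectified: a ray, as slopes to the right and down, at radius r is drawn at 1 + k1 r^2 times it, then the intrinsics apply), "position" and "attitude" of the camera in the world. Camera axes: x right, y down, z forward; pixel columns grow to the right and rows downward; lengths in mm; the calibration is good to about 2 mm. A picture is of the moment at which its call begins. There is no depth.
- finish_job(): hands the job in; it is judged then, once.
Trained networks look in a picture, given as the dict that the camera call returned (one of the last four; its "shot" number tells which), for a name from the list of things; names that differ only in an ending like _2 or _b are one class to them, and where a whole thing is asked for, a point or a joint stands for the part that bears it (a point fixed in the world has none). Each returns a list of dicts, best first, with "confidence" (0 to 1); they miss things now and then, are a little off and sometimes report something else, mostly with a low value. They report only what shows in the picture. A call takes as long as a camera call. They do not tell look-alikes from the thing itself.
- boxes_of(picture, name): "position" ([column, row] in pixels, amid what is visible of it).
The state is a dict: "time_s": time; "joints": joint angles; "dq": joint speeds; "tau": joint torques, N m; "eef_pos": TCP position; "ee_rot": TCP orientation; "force": force on the tool from outside, world axes, zero at the start; "wrist_torque": the same for the moment, N m; "grip_width": opening from 0.0 (shut) to 1.0 (fully open); "grip_force": force on a finger pad.
Only numpy, scipy, OpenCV 4.12 (cv2) and the standard library are available. Lean on these libraries where they do the work, as an engineer would, in place of code of your own. Each camera call takes 0.05 s, during which the arm holds its last target. There are 200 camera calls.

## Task

Set up the label rolls for the next run. On the stand with the square plate put the largest label roll over the post, then the smallest label roll on top of it, and then the black plug cap on top with its plug in the roll's bore; the middle-sized label roll goes alone on the stand with the round plate. Everything should sit fully down and level, and the brown packing tape and the timer should stay where they are.

Things in the scene. Friction and masses are not known exactly. Their poses are not given: they have to be found in the camera images.
- roll_large_center (a point): Largest label roll: white paper wound on a brown cardboard core, a ring of outer diameter 66 mm, bore 30 mm, height 42 mm, lying flat (axis upright) on the table. The point is the middle of the bore, 21 mm above the underside; z is its axis.
- roll_medium_center (a point): Middle-sized label roll: white paper wound on a brown cardboard core, a ring of outer diameter 56 mm, bore 30 mm, height 42 mm, lying flat (axis upright) on the table. The point is the middle of the bore, 21 mm above the underside; z is its axis.
- roll_small_center (a point): Smallest label roll: white paper wound on a brown cardboard core, a ring of outer diameter 46 mm, bore 30 mm, height 42 mm, lying flat (axis upright) on the table. The point is the middle of the bore, 21 mm above the underside; z is its axis.
- plug_cap_center (a point): Plug cap: black plastic knob of 40 mm diameter (ribbed) and 32 mm height, and below it a plug of 20 mm diameter and 14 mm length, its end tapered to 12 mm; it stands on the plug, 46 mm high in all. Fits into the bore of a label roll. (The smaller hollow screw caps lying about, 33 mm wide, are not it.) The point is on its axis half-way up the knob, 30 mm above the plug's end and 16 mm above the knob's underside; z is its axis, up.
- square_stand_hub (a point): Roll stand with a square aluminium plate, 96 mm a side, 10 mm thick. The stand is fixed to the table. From the middle of its plate stands a steel hub post, 18 mm in diameter, 56 mm high above the plate, its top 11 mm tapered to 8 mm. The point is on the post's axis at the level of the plate's top face, 10 mm above the table; z is up.
- round_stand_hub (a point): Roll stand with a round aluminium plate, 100 mm in diameter, 10 mm thick. The stand is fixed to the table. From the middle of its plate stands a steel hub post, 18 mm in diameter, 56 mm high above the plate, its top 11 mm tapered to 8 mm. The point is on the post's axis at the level of the plate's top face, 10 mm above the table; z is up.
- packing_tape_center (a point): Roll of brown packing tape, 73 mm in diameter, 48 mm high, lying flat among the things; not part of the job and not to be disturbed. The point is its middle, 24 mm above the table.
- timer: Kitchen-style timer with a white round base and a red knob, 63 mm in diameter, 42 mm high; not part of the job and not to be disturbed. Origin at the centre of its underside.
Things that resemble listed ones, but are neither listed nor needed, are in the scene too. Leave any orange or purple look-alike of the part that bears roll_medium_center alone. What is shaped like the part that bears roll_large_center but orange or turquoise is not meant.

How it is judged:
By the outcome, as a careful person would: the job done as asked, in the order asked, and still so for the second after the job is handed in, with the robot touching nothing.
It also fails if it takes over 99 s, if anything falls off the work surface, if the arm or the gripper's body presses on something with over 40 N, if the wrist force passes 120 N, or if a joint passes its speed limit or range.

## Working session

There is one attempt and no reset: what is moved stays moved. The work goes in short steps, Python scripts to look and compute and a tool call to move; the robot and the scene stay as the last step left them, time stands still between calls to the robot, and variables do not carry over. Pictures are saved under pics/ and viewed, at most 14 in all, crops included, and the job is handed in when it is done.

Besides the shell and the picture viewer there is one more tool, called after "Request:" as a command line: name --argument value ..., lists and objects as JSON in quotes. drive_tool: Moves the arm, as the interface text tells. Shifts and turns lie within -1 to 1; 1 stands for 0.1 m of shift or pi/4 rad of turn. Its arguments: {"type":"object","properties":{"commands":{"type":"string"},"force":{"type":"number"}},"required":["commands"]}

```bash
ls; mkdir -p pics; cat > h.py <<'E'
import numpy as np, cv2
from scipy.spatial.transform import Rotation as R
from rig import sense, capture, finish_job, boxes_of, tips_ahead
def cam(p):
    f=200/np.tan(np.radians(p['fov_y'])/2); a=np.array(p['attitude'],float)
    M=R.from_quat(a[[1,2,3,0]]).as_matrix() if a.size==4 else a.reshape(3,3)
    return f,M,np.array(p['position'],float)
def ray(p,uv):
    f,M,c=cam(p); d=np.array([(uv[0]-p['cx'])/f,(uv[1]-p['cy'])/f]); s=d.copy()
    for _ in range(20): s=d/(1+p['k1']*(s@s))
    return c,M@np.array([s[0],s[1],1])
def at(p,uv,z):
    c,d=ray(p,uv); return c+d*(z-c[2])/d[2]
def proj(p,X):
    f,M,c=cam(p); q=M.T@(np.array(X,float)-c); s=q[:2]/q[2]; s=s*(1+p['k1']*(s@s))
    return s*f+[p['cx'],p['cy']]
E
python3 - <<'E'
from h import *
z={'roll_large_center':21,'roll_medium_center':21,'roll_small_center':21,'plug_cap_center':30,'square_stand_hub':10,'round_stand_hub':10,'packing_tape_center':24,'timer':21}
print(sense()['grip_width'],tips_ahead)
for c in('top','side'):
    p=capture(c); cv2.imwrite(f'pics/{c}0.png',p['pixels'])
    print(c,p['position'],p['attitude'],p['fov_y'],p['k1'])
    for n in z:
        for b in boxes_of(p,n)[:6]: print(n,np.round(b['position']),round(b['confidence'],2),at(p,b['position'],z[n]).round()[:2])
E
```

```text
pics
1.0018509208801332 17.0
top [ 324.64168182  -18.95926475 1385.35254964] [-0.04116316  0.71074651 -0.7006932   0.04662661] 43.89729437901038 -0.05760207355493948
roll_large_center [419. 260.] 0.84 [ 332. -322.]
roll_large_center [443. 216.] 0.7 [ 453. -389.]
roll_large_center [461. 176.] 0.59 [ 567. -442.]
roll_medium_center [178. 165.] 0.7 [587. 350.]
roll_medium_center [157. 208.] 0.56 [464. 404.]
roll_medium_center [199. 196.] 0.55 [498. 288.]
roll_small_center [416. 161.] 0.8 [ 607. -318.]
roll_small_center [251. 165.] 0.35 [588. 145.]
plug_cap_center [374. 159.] 0.71 [ 610. -196.]
square_stand_hub [249. 166.] 0.8 [587. 154.]
square_stand_hub [308. 168.] 0.39 [586. -14.]
round_stand_hub [310. 167.] 0.59 [589. -18.]
round_stand_hub [344. 213.] 0.19 [ 458. -114.]
packing_tape_center [400. 214.] 0.59 [ 456. -269.]
timer [344. 217.] 0.79 [ 448. -116.]
side [ -30.89534988 -783.02166279  748.28374709] [-0.42176532  0.8570524  -0.26367719  0.1343486 ] 49.80613138906898 -0.10220210128276112
roll_large_center [396. 299.] 0.89 [ 454. -385.]
roll_large_center [330. 304.] 0.72 [ 328. -316.]
roll_large_center [449. 288.] 0.59 [ 571. -429.]
roll_medium_center [241. 146.] 0.75 [464. 386.]
roll_medium_center [261. 157.] 0.74 [489. 287.]
roll_medium_center [397. 221.] 0.67 [ 633. -193.]
roll_medium_center [278. 141.] 0.62 [586. 347.]
roll_small_center [424. 254.] 0.6 [ 605. -320.]
plug_cap_center [396. 224.] 0.84 [ 614. -207.]
square_stand_hub [313. 171.] 0.81 [591. 143.]
round_stand_hub [311. 172.] 0.65 [582. 138.]
round_stand_hub [344. 196.] 0.6 [594. -15.]
round_stand_hub [264. 158.] 0.42 [499. 290.]
packing_tape_center [362. 261.] 0.89 [ 461. -256.]
timer [324. 231.] 0.98 [ 451. -117.]
```

View pics/top0.png

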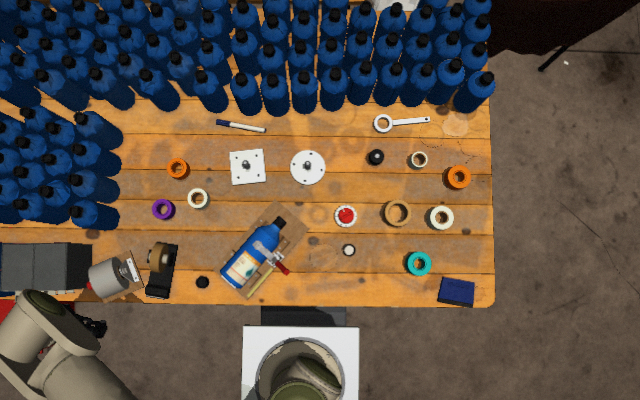

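View pics/side0.png

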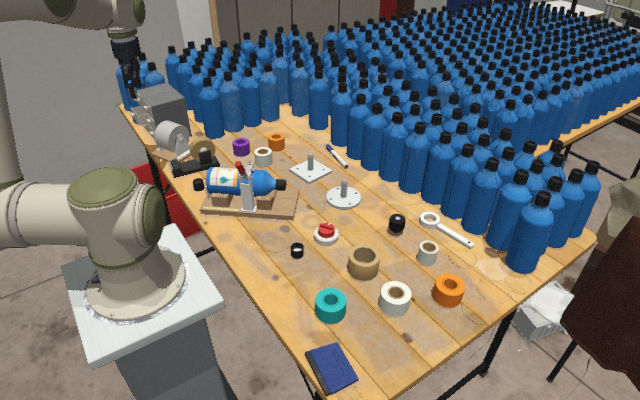

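The top picture shows the white rolls at (441,217) large, (198,198) medium and (419,159) small. The cap is at (376,157), the square stand at (247,166) and the round stand at (308,167).
Things that could be taken for the wanted ones:
- Large roll: orange (459,176), turquoise (419,263), tape (397,213).
- Medium roll: orange (178,168), purple (162,209).
- Small roll: the ring at (384,123).
- Plug cap: screw caps (348,250) and (202,282).

By the description I choose the white rolls and the knob at (376,157).

```bash
cat > loc.py <<'E'
from h import *
from scipy.optimize import least_squares
# name: [(radius,z)...] rings, guess
M={'large':([(33,0),(33,42)],(453,-389)),'medium':([(28,0),(28,42)],(490,288)),'small':([(23,0),(23,42)],(606,-319)),
'cap':([(20,14),(20,46)],(612,-202)),'square':([('s',10),(9,55),(4,66)],(588,150)),'round':([(50,0),(50,10),(9,55),(4,66)],(590,-16))}
T=np.linspace(0,2*np.pi,48,endpoint=False)
def hull(p,rings,x,y,yaw=0):
    P=[]
    for r,z in rings:
        if r=='s': continue
        P+=[proj(p,(x+r*np.cos(t),y+r*np.sin(t),z)) for t in T]
    return cv2.convexHull(np.array(P,np.float32))
def cen(h): m=cv2.moments(h); return np.array([m['m10'],m['m01']])/m['m00']
def mask(p,n):
    b=p['pixels']; hsv=cv2.cvtColor(b,cv2.COLOR_BGR2HSV)
    if n=='cap': return (hsv[...,2]<60).astype(np.uint8)
    return ((hsv[...,1]<75)&(hsv[...,2]>95)).astype(np.uint8)
def blob(p,n,uv,rad=30):
    m=mask(p,n); k=np.zeros_like(m); cv2.circle(k,tuple(int(v) for v in np.round(uv)),rad,1,-1)
    c,_=cv2.findContours(m*k,cv2.RETR_EXTERNAL,cv2.CHAIN_APPROX_NONE)
    return cv2.convexHull(max(c,key=cv2.contourArea))
def locate(p,n,guess=None,dz=0):
    rings,g=M[n]; g=guess or g; rings=[(r,z+dz) for r,z in rings]
    if n=='square':
        h=blob(p,n,proj(p,(*g,10))); 
        return at(p,cen(h),10)[:2],cv2.contourArea(h),0
    h=blob(p,n,proj(p,(*g,rings[-1][1])),22 if n!='round' else 28); c=cen(h)
    s=least_squares(lambda q:cen(hull(p,rings,*q))-c,g,diff_step=1e-3)
    return s.x,cv2.contourArea(h),cv2.contourArea(hull(p,rings,*s.x))
E
python3 - <<'E'
from loc import *
P=[capture('top'),capture('side')]
for n in M: 
    for p in P:
        x,a,b=locate(p,n); print(n,x.round(1),round(a),round(b))
S=sense();print(R.from_quat(np.array(S['ee_rot'])[[1,2,3,0]]).as_matrix().round(3))
rows=[]
for p in P:
    r=[]
    for n in M:
        u,v=proj(p,(*M[n][1],20)).astype(int); r.append(cv2.resize(p['pixels'][v-28:v+28,u-28:u+28],(130,130),interpolation=cv2.INTER_CUBIC))
    rows.append(np.hstack(r))
cv2.imwrite('pics/crop.png',np.vstack(rows))
E
```

```text
large [ 449.8 -384.4] 428 538
large [ 463.5 -381.6] 1162 952
medium [494.3 292.3] 309 394
medium [494.6 286.1] 313 322
small [ 613.3 -324.6] 196 278
small [ 614.2 -325. ] 518 445
cap [ 615.6 -200.3] 180 198
cap [ 617.8 -204.7] 220 271
square [587.4 158.8] 1148 0
square [572.1 150.6] 1114 0
round [588.8 -11.2] 952 988
round [593.   -9.5] 725 746
[[-0.929  0.37  -0.   ]
 [ 0.37   0.929 -0.   ]
 [-0.    -0.    -1.   ]]
```

View pics/crop.png

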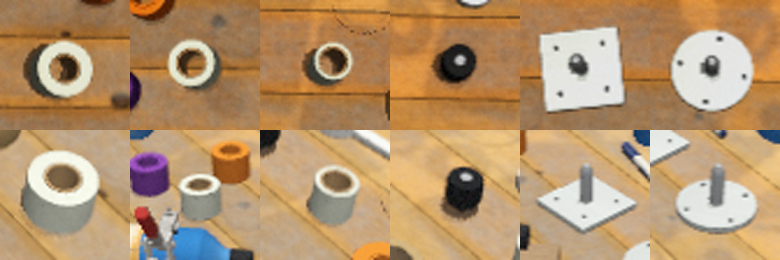

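The crop confirms the choice: three white rolls, the ribbed black knob and both stands. I'll refine with the bright top faces only.

```bash
cat > loc2.py <<'E'
from loc import *
def face(p,n,xy,z,rad,thr):
    g=cv2.cvtColor(p['pixels'],cv2.COLOR_BGR2HSV); m=((g[...,1]<75)&(g[...,2]>thr)).astype(np.uint8)
    k=np.zeros_like(m); uv=proj(p,(*xy,z)); cv2.circle(k,tuple(int(v) for v in np.round(uv)),rad,1,-1)
    c,_=cv2.findContours(m*k,cv2.RETR_EXTERNAL,cv2.CHAIN_APPROX_NONE); h=cv2.convexHull(max(c,key=cv2.contourArea))
    return at(p,cen(h),z)[:2],cv2.contourArea(h)
E
python3 - <<'E'
from loc2 import *
P=[capture('top'),capture('side')]
for n,r,rad in(('large',33,20),('medium',28,16),('small',23,16)):
    for p,ths in zip(P,((95,150),(150,170,190,210))):
        for th in ths:
            try:x,a=face(p,n,M[n][1],42,rad,th)
            except Exception: continue
            print(n,th,x.round(1),a,round(cv2.contourArea(hull(p,[(r,42)],*x))))
for p in P:
    for n in('square','round'):
        x,a=face(p,n,M[n][1],10,28,150); print(n,x.round(1),a)
# square with yaw
for p in P:
    h=blob(p,'square',proj(p,(588,155,25)),32); q=np.array([at(p,v[0],10)[:2] for v in h],np.float32)
    print(cv2.minAreaRect(q))
# post tips: dark/grey patch zoom
    for y,n in((155,'sq'),(-12,'rd')):
        u,v=proj(p,(589,y,66)); print(n,u.round(1),v.round(1))
r=[]
for p in P:
    for y in(155,-12):
        u,v=proj(p,(589,y,40)).astype(int); r.append(cv2.resize(p['pixels'][v-24:v+24,u-24:u+24],(390,390),interpolation=cv2.INTER_NEAREST)); print(u-24,v-24)
cv2.imwrite('pics/st.png',cv2.resize(np.vstack([np.hstack(r[:2]),np.hstack(r[2:])]),(600,600)))
E
```

```text
large 95 [ 448.  -379.5] 428.0 451
large 150 [ 448.1 -379.9] 420.5 451
large 150 [ 454.3 -388.3] 741.0 580
large 170 [ 456.1 -385.6] 667.0 576
large 190 [ 450.9 -382.7] 557.0 577
large 210 [ 450.7 -382.6] 540.0 577
medium 95 [491.9 288. ] 309.5 325
medium 150 [492.4 288.7] 296.0 325
medium 150 [493.2 282.4] 136.0 126
medium 170 [494.5 284.8] 122.5 125
medium 190 [494.1 285.9] 114.0 125
medium 210 [493.7 285.7] 108.5 125
small 95 [ 608.9 -320.1] 192.5 211
small 150 [ 609.5 -321. ] 179.5 210
small 150 [ 610.9 -322.6] 213.5 198
small 170 [ 611.6 -322.2] 204.0 198
small 190 [ 611.7 -321.8] 198.5 198
small 210 [ 612.5 -322.1] 182.0 197
square [587.7 158.9] 1140.5
round [588.2 -11.3] 947.0
square [588. 166.] 769.0
round [579.3 -11.7] 716.0
((587.73095703125, 158.77606201171875), (96.86627960205078, 97.50572967529297), 6.9285664558410645)
sq 245.9 161.8
rd 307.6 162.7
((572.954345703125, 152.3346710205078), (171.1063690185547, 141.51617431640625), 89.33319854736328)
sq 310.0 153.6
rd 343.2 179.6
223 139
283 140
286 136
318 163
```

View pics/st.png

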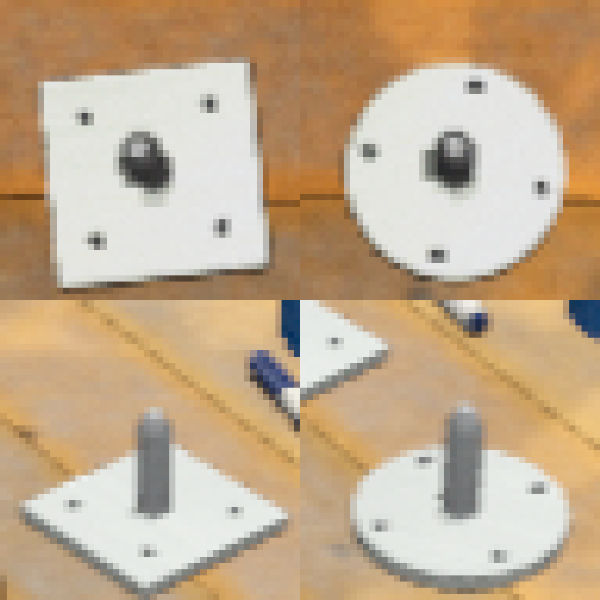

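Request:
drive_tool --commands "0.11 -0.37 0 0 0 0 100;0.11 -0.37 0 0 0 0 100;0.11 -0.37 0 0 0 0 100;0.11 -0.37 0 0 0 0 100;0.11 -0.37 0 0 0 0 100;0.11 -0.37 0 0 0 0 100;0.11 -0.37 0 0 0 0 100;0.11 -0.37 0 0 0 0 100;0.11 -0.37 0 0 0 0 100;0.11 -0.37 0 0 0 0 100;0.11 -0.37 0 0 0 0 100;0.11 -0.37 0 0 0 0 100;0.11 -0.37 0 0 0 0 100;0.11 -0.37 0 0 0 0 100;0.11 -0.37 0 0 0 0 100;0.11 -0.37 0 0 0 0 100;0.11 -0.37 0 0 0 0 100;0.11 -0.37 0 0 0 0 100;0.11 -0.37 0 0 0 0 100;0.11 -0.37 0 0 0 0 100" --force 40

```text
time_s: 2.77
eef_pos: [414.3, -254.3, 248.3]
ee_rot: [0.0, 0.189, 0.982, -0.0]
force: [0.4, 0.9, 1.0]
grip_width: 0.999
grip_force: 0.0
```

Request:
drive_tool --commands "0.07 -0.26 -0.3 0 0 0 100;0.07 -0.26 -0.3 0 0 0 100;0.07 -0.26 -0.3 0 0 0 100;0.07 -0.26 -0.3 0 0 0 100;0.07 -0.26 -0.3 0 0 0 100;0 0 0 0 0 0 100;0 0 0 0 0 0 100;0 0 0 0 0 0 100"

```text
time_s: 3.43
eef_pos: [449.4, -382.0, 99.2]
ee_rot: [0.0, 0.188, 0.982, -0.0]
force: [-0.3, -0.3, 0.4]
grip_width: 1.001
grip_force: 0.0
```

```bash
python3 - <<'E'
from h import *
p=capture('side'); S=sense(); t=S['eef_pos']; u,v=proj(p,t).astype(int); print(t,proj(p,t),proj(p,(t[0],t[1],t[2]+0)),u-60,v-60)
q=capture('top');a,b=proj(q,t).astype(int)
f=lambda i:cv2.resize(i,(390,390),interpolation=cv2.INTER_CUBIC)
cv2.imwrite('pics/g1.png',np.hstack([f(p['pixels'][v-50:v+70,u-60:u+60]),f(q['pixels'][b-60:b+60,a-60:a+60])]))
E
```

```text
[ 449.64620691 -381.97829042  100.07016277] [398.68656844 273.54322507] [398.68656844 273.54322507] 338 213
```

View pics/g1.png

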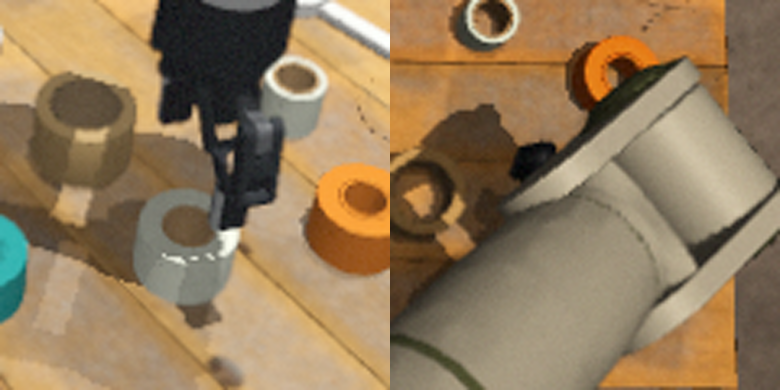

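The side picture shows the open fingers in line with the large roll, at crop (185,240). The arm hides it from above. I'm descending now.

Request:
drive_tool --commands "0 0 -0.14 0 0 0 100;0 0 -0.14 0 0 0 100;0 0 -0.14 0 0 0 100;0 0 -0.14 0 0 0 100;0 0 -0.14 0 0 0 100;0 0 -0.03 0 0 0 100;0 0 0 0 0 0 100"

```text
time_s: 4.12
eef_pos: [449.3, -381.8, 26.1]
ee_rot: [0.0, 0.188, 0.982, -0.0]
force: [0.7, 0.5, 1.2]
grip_width: 0.999
grip_force: 0.0
```

Request:
drive_tool --commands "0 0 0 0 0 0 0;0 0 0 0 0 0 0;0 0 0 0 0 0 0;0 0 0 0 0 0 0;0 0 0 0 0 0 0;0 0 0 0 0 0 0;0 0 0 0 0 0 0;0 0 0 0 0 0 0" --force 40

```text
time_s: 4.78
eef_pos: [449.8, -382.7, 27.4]
ee_rot: [0.001, 0.188, 0.982, -0.001]
force: [-0.3, 1.3, 6.9]
grip_width: 0.772
grip_force: 43.9
```

Request:
drive_tool --commands "0 0 0.2 0 0 0 0;0 0 0.35 0 0 0 0;0 0 0.35 0 0 0 0;0 0 0.35 0 0 0 0;0.08 0.3 0 0 0 0 0;0.08 0.3 0 0 0 0 0;0.08 0.3 0 0 0 0 0;0.08 0.3 0 0 0 0 0;0.08 0.3 0 0 0 0 0;0.08 0.3 0 0 0 0 0;0.08 0.3 0 0 0 0 0;0.08 0.3 0 0 0 0 0;0.08 0.3 0 0 0 0 0;0.08 0.3 0 0 0 0 0;0.08 0.3 0 0 0 0 0;0.08 0.3 0 0 0 0 0;0.08 0.3 0 0 0 0 0;0.08 0.3 0 0 0 0 0;0.08 0.3 0 0 0 0 0;0.08 0.3 0 0 0 0 0"

```text
time_s: 6.45
eef_pos: [577.4, 99.5, 151.4]
ee_rot: [0.001, 0.188, 0.982, 0.0]
force: [0.4, -0.2, -2.0]
grip_width: 0.77
grip_force: 45.4
```

Request:
drive_tool --commands "0.05 0.3 0 0 0 0 0;0.05 0.3 0 0 0 0 0;0 0 0 0 0 0 0;0 0 0 0 0 0 0;0 0 0 0 0 0 0"

```text
time_s: 6.87
eef_pos: [587.1, 157.5, 150.8]
ee_rot: [0.0, 0.188, 0.982, -0.0]
force: [-0.2, -0.2, -2.1]
grip_width: 0.77
grip_force: 45.4
```

```bash
cat > view.py <<'E'
from h import *
import sys
def view(name,xy,h,post,posts=None):
    """side and top crops with model rings: list h of (r,z) about xy, post axis"""
    o=[]
    for c in('side','top'):
        p=capture(c); im=cv2.resize(p['pixels'],None,fx=4,fy=4,interpolation=cv2.INTER_CUBIC)
        T=np.linspace(0,2*np.pi,60)
        for r,z in h: cv2.polylines(im,[np.array([proj(p,(xy[0]+r*np.cos(t),xy[1]+r*np.sin(t),z))*4+2 for t in T]).round().astype(np.int32)],True,(0,255,0),1)
        if post is not None: cv2.polylines(im,[np.array([proj(p,(*post,z))*4+2 for z in(10,66)]).round().astype(np.int32)],False,(0,0,255),1)
        u,v=(proj(p,(xy[0],xy[1],np.mean([z for _,z in h])))*4).astype(int)
        u=max(u,195);v=max(v,195)
        o.append(im[v-195:v+195,u-195:u+195])
    cv2.imwrite(f'pics/{name}.png',np.hstack(o)); S=sense(); print(np.round(S['eef_pos'],1),S['time_s'])
E
python3 - <<'E'
from view import *
t=sense()['eef_pos']; z=t[2]-27
view('p1',t[:2],[(33,z),(33,z+42),(15,z+42)],(588,157.5))
E
```

```text
[587.2 156.8 150.7] 6.9667
```

View pics/p1.png

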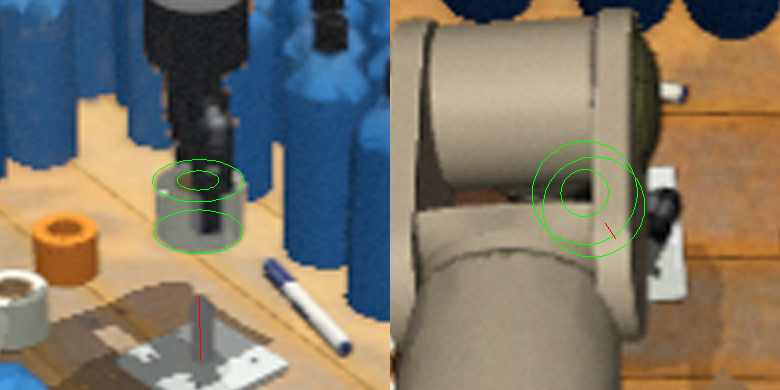

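The side picture shows the roll in line with its model and centred over the red post axis at (200,330), within about 1 mm. Lowering.

Request:
drive_tool --commands "0 0 -0.15 0 0 0 0;0 0 -0.15 0 0 0 0;0 0 -0.1 0 0 0 0;0 0 -0.1 0 0 0 0;0 0 -0.1 0 0 0 0;0 0 -0.1 0 0 0 0;0 0 0 0 0 0 0"

```text
time_s: 7.55
eef_pos: [586.3, 157.5, 78.2]
ee_rot: [-0.002, 0.188, 0.982, -0.0]
force: [-0.1, -0.2, -1.1]
grip_width: 0.768
grip_force: 45.4
```

Request:
drive_tool --commands "0 0 -0.1 0 0 0 0;0 0 -0.1 0 0 0 0;0 0 -0.08 0 0 0 0;0 0 -0.08 0 0 0 0;0 0 -0.04 0 0 0 0;0 0 -0.02 0 0 0 0;0 0 0 0 0 0 0;0 0 0 0 0 0 0"

```text
time_s: 8.22
eef_pos: [587.4, 157.8, 38.6]
ee_rot: [0.0, 0.188, 0.982, 0.0]
force: [0.5, 0.4, -1.4]
grip_width: 0.769
grip_force: 45.5
```

Request:
drive_tool --commands "0 0 -0.01 0 0 0 0;0 0 -0.01 0 0 0 0;0 0 0 0 0 0 0;0 0 0 0 0 0 100;0 0 0 0 0 0 100;0 0 0 0 0 0 100;0 0 0 0 0 0 100;0 0 0 0 0 0 100;0 0 0 0 0 0 100"

```text
time_s: 8.97
eef_pos: [587.2, 157.8, 36.3]
ee_rot: [0.0, 0.188, 0.982, 0.0]
force: [-0.6, 0.4, -1.1]
grip_width: 1.002
grip_force: 0.0
```

Request:
drive_tool --commands "0 0 0.15 0 0 0 100;0 0 0.3 0 0 0 100;0 0 0.35 0 0 0 100;0 0 0.35 0 0 0 100;0.01 -0.37 0 0 0 0 100;0.01 -0.37 0 0 0 0 100;0.01 -0.37 0 0 0 0 100;0.01 -0.37 0 0 0 0 100;0.01 -0.37 0 0 0 0 100;0.01 -0.37 0 0 0 0 100;0.01 -0.37 0 0 0 0 100;0.01 -0.37 0 0 0 0 100;0.01 -0.37 0 0 0 0 100;0.01 -0.37 0 0 0 0 100;0.01 -0.37 0 0 0 0 100;0.01 -0.37 0 0 0 0 100;0.11 -0.35 -0.2 0 0 0 100;0 0 0 0 0 0 100;0 0 0 0 0 0 100"

```text
time_s: 10.55
eef_pos: [609.3, -322.3, 128.9]
ee_rot: [-0.002, 0.189, 0.982, 0.001]
force: [-0.7, 0.5, 0.4]
grip_width: 1.001
grip_force: 0.0
```

```bash
python3 - <<'E'
from view import *
from loc2 import *
p=capture('side')
for th in(190,210):
    x,a=face(p,'small',(610,-322),42,16,th); print(x,a)
view('p2',(588,157.5),[(33,10),(33,52),(15,52)],(588,157.5))
E
```

```text
[ 601.8264214  -363.38379306] 0.5Traceback (most recent call last):
  File "<stdin>", line 5, in <module>
  File "loc2.py", line 5, in face
    c,_=cv2.findContours(m*k,cv2.RETR_EXTERNAL,cv2.CHAIN_APPROX_NONE); h=cv2.convexHull(max(c,key=cv2.contourArea))
                                                                                        ~~~^^^^^^^^^^^^^^^^^^^^^^^
ValueError: max() iterable argument is empty
```

```bash
python3 - <<'E'
from view import *
view('p2',(588,157.5),[(33,10),(33,52),(15,52)],(588,157.5))
E
```

```text
[ 610.5 -320.1  132.4] 10.7
```

View pics/p2.png

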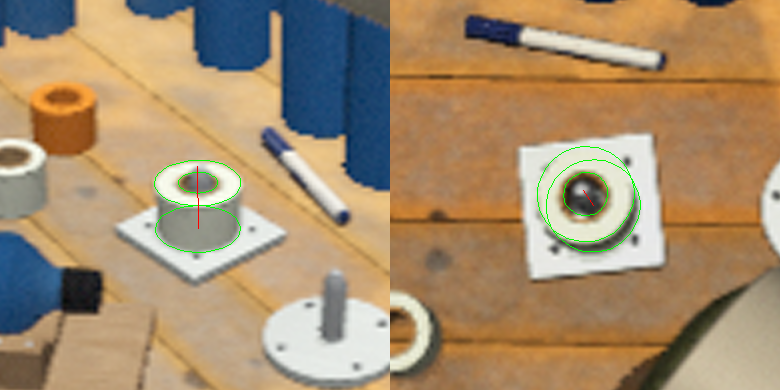

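The side picture shows the large roll seated on the square plate and matching the seated model at (198,205), with the post visible in its bore. Next is the small roll.

Request:
drive_tool --commands "0 0 -0.25 0 0 0 100;0 0 -0.25 0 0 0 100;0 0 -0.2 0 0 0 100;0 0 -0.15 0 0 0 100;0 0 -0.15 0 0 0 100;0 0 -0.03 0 0 0 100;0 0 0 0 0 0 100;0 0 0 0 0 0 0;0 0 0 0 0 0 0;0 0 0 0 0 0 0;0 0 0 0 0 0 0;0 0 0 0 0 0 0;0 0 0 0 0 0 0;0 0 0 0 0 0 0;0 0 0 0 0 0 0;0 0 0 0 0 0 0" --force 40

```text
time_s: 12.03
eef_pos: [610.7, -321.4, 29.8]
ee_rot: [0.001, 0.188, 0.982, -0.0]
force: [-1.4, 1.1, 6.6]
grip_width: 0.518
grip_force: 41.4
```

Request:
drive_tool --commands "0 0 0.2 0 0 0 0;0 0 0.35 0 0 0 0;0 0 0.35 0 0 0 0;0 0 0.3 0 0 0 0;-0.02 0.36 0 0 0 0 0;-0.02 0.36 0 0 0 0 0;-0.02 0.36 0 0 0 0 0;-0.02 0.36 0 0 0 0 0;-0.02 0.36 0 0 0 0 0;-0.02 0.36 0 0 0 0 0;-0.02 0.36 0 0 0 0 0;-0.02 0.36 0 0 0 0 0;-0.02 0.36 0 0 0 0 0;-0.02 0.36 0 0 0 0 0;-0.02 0.36 0 0 0 0 0;0 0.36 0 0 0 0 0;0 0.36 0 0 0 0 0;0 0.11 0 0 0 0 0;0 0 0 0 0 0 0;0 0 0 0 0 0 0"

```text
time_s: 13.7
eef_pos: [588.0, 157.8, 148.2]
ee_rot: [-0.0, 0.188, 0.982, -0.0]
force: [0.3, -0.3, -0.6]
grip_width: 0.517
grip_force: 41.1
```

```bash
python3 - <<'E'
from view import *
t=sense()['eef_pos']; z=t[2]-29.8
view('p3',t[:2],[(23,z),(23,z+42),(15,z+42)],(588,157.5))
E
```

```text
[588.3 156.6 148.3] 13.8
```

View pics/p3.png

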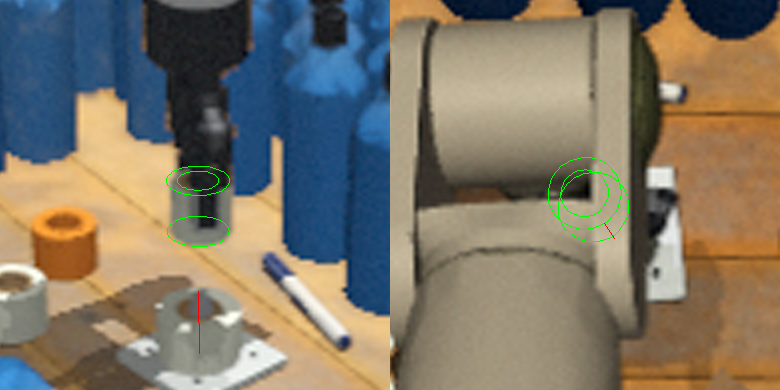

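The small roll in the side picture sits about 1 px (roughly 2 mm) right of the model, at (202,210). I'll shift -2 mm in x and lower it onto the large roll.

Request:
drive_tool --commands "-0.02 0 -0.1 0 0 0 0;0 0 -0.1 0 0 0 0;0 0 -0.1 0 0 0 0;0 0 -0.1 0 0 0 0;0 0 -0.1 0 0 0 0;0 0 -0.08 0 0 0 0;0 0 -0.05 0 0 0 0;0 0 -0.03 0 0 0 0;0 0 0 0 0 0 0;0 0 0 0 0 0 0"

```text
time_s: 14.63
eef_pos: [586.4, 157.9, 82.5]
ee_rot: [0.0, 0.188, 0.982, 0.0]
force: [0.0, 0.4, -0.3]
grip_width: 0.517
grip_force: 41.1
```

Request:
drive_tool --commands "0 0 -0.01 0 0 0 0;0 0 -0.01 0 0 0 0;0 0 0 0 0 0 0;0 0 0 0 0 0 0"

```text
time_s: 14.97
eef_pos: [586.5, 158.0, 81.7]
ee_rot: [0.001, 0.188, 0.982, 0.0]
force: [-2.4, -0.1, 8.8]
grip_width: 0.519
grip_force: 42.1
```

Request:
drive_tool --commands "0 0 0 0 0 0 100;0 0 0 0 0 0 100;0 0 0 0 0 0 100;0 0 0 0 0 0 100;0 0 0 0 0 0 100;0 0 0 0 0 0 100;0 0 0 0 0 0 100;0 0 0.2 0 0 0 100;0 0 0.35 0 0 0 100;0 0 0.35 0 0 0 100;0.02 -0.35 0 0 0 0 100;0.02 -0.35 0 0 0 0 100;0.02 -0.35 0 0 0 0 100;0.03 -0.35 0 0 0 0 100;0.03 -0.35 0 0 0 0 100;0.03 -0.35 0 0 0 0 100;0.03 -0.35 0 0 0 0 100;0.03 -0.35 0 0 0 0 100;0.03 -0.35 0 0 0 0 100;0.03 -0.35 0 0 0 0 100"

```text
time_s: 16.63
eef_pos: [613.0, -193.9, 170.4]
ee_rot: [0.0, 0.188, 0.982, 0.0]
force: [-0.6, 0.3, 0.2]
grip_width: 1.0
grip_force: 0.0
```

```bash
python3 - <<'E'
from view import *
view('p4',(588,157.5),[(33,10),(33,52),(23,52),(23,94),(15,94)],None)
E
```

```text
[ 612.7 -197.1  169.9] 16.7333
```

View pics/p4.png

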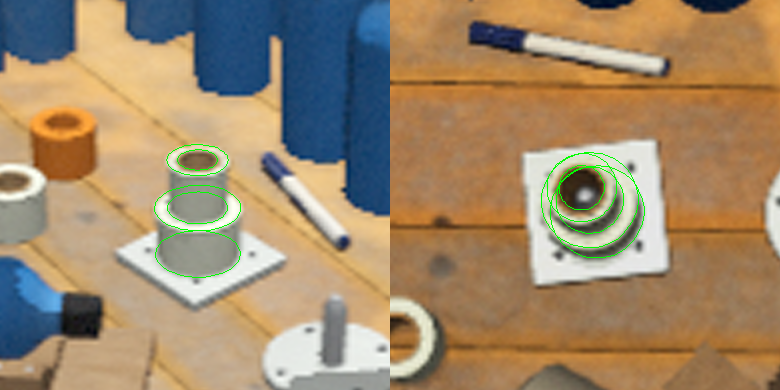

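The two rolls are stacked and match the model at (198,205), level and fully down. Next is the plug cap, so I'm refining its position from the first pictures.

Request:
drive_tool --commands "0 0 0 0 0 0 100;0 0 0 0 0 0 100;0 0 0 0 0 0 100"

```text
time_s: 16.98
eef_pos: [613.2, -190.9, 170.4]
ee_rot: [-0.0, 0.188, 0.982, 0.0]
force: [-0.1, -0.4, 0.2]
grip_width: 1.003
grip_force: 0.0
```

```bash
python3 - <<'E'
import loc; from loc import *
for c in('top','side'):
    p=capture(c); p=dict(p); p['pixels']=cv2.imread(f'pics/{c}0.png')
    for th in(30,40,50,60,70):
        loc.mask=lambda p,n,th=th:(cv2.cvtColor(p['pixels'],cv2.COLOR_BGR2HSV)[...,2]<th).astype(np.uint8)
        for nm,rg in(('full',[(20,14),(20,46)]),):
            M['cap']=(rg,(615,-202)); x,a,b=locate(p,'cap'); print(c,th,x.round(1),a,b)
print(sense()['eef_pos'])
E
```

```text
top 30 [ 609.6 -194. ] 75.0 197.8140746683348
top 40 [ 615.8 -201.1] 162.5 198.44882274768315
top 50 [ 615.8 -200.6] 174.0 198.4213855166454
top 60 [ 615.7 -200.4] 179.5 198.4050573494751
top 70 [ 615.2 -200.2] 189.0 198.3743432087358
side 30 [ 609.5 -211.1] 114.5 274.7603962009307
side 40 [ 611.6 -210.6] 146.0 274.1059371691663
side 50 [ 618.1 -204.6] 217.5 270.5979452773463
side 60 [ 617.8 -204.7] 220.0 270.69582252041437
side 70 [ 617.2 -205.3] 230.5 271.0481547047384
[ 613.25961772 -190.94126407  170.53451696]
```

Request:
drive_tool --commands "0.03 -0.12 -0.25 0 0 0 100;0 0 -0.25 0 0 0 100;0 0 -0.25 0 0 0 100;0 0 -0.2 0 0 0 100;0 0 -0.15 0 0 0 100;0 0 -0.15 0 0 0 100;0 0 -0.1 0 0 0 100;0 0 0 0 0 0 100;0 0 0 0 0 0 100;0 0 0 0 0 0 0;0 0 0 0 0 0 0;0 0 0 0 0 0 0;0 0 0 0 0 0 0;0 0 0 0 0 0 0;0 0 0 0 0 0 0;0 0 0 0 0 0 0;0 0 0 0 0 0 0;0 0 0 0 0 0 0" --force 40

```text
time_s: 18.58
eef_pos: [616.4, -204.3, 36.1]
ee_rot: [0.001, 0.188, 0.982, -0.0]
force: [-0.0, 0.4, 6.1]
grip_width: 0.457
grip_force: 40.0
```

Request:
drive_tool --commands "0 0 0.2 0 0 0 0;0 0 0.35 0 0 0 0;0 0 0.35 0 0 0 0;0 0 0.3 0 0 0 0;0 0 0.2 0 0 0 0;-0.03 0.36 0 0 0 0 0;-0.03 0.36 0 0 0 0 0;-0.03 0.36 0 0 0 0 0;-0.03 0.36 0 0 0 0 0;-0.03 0.36 0 0 0 0 0;-0.03 0.36 0 0 0 0 0;-0.03 0.36 0 0 0 0 0;-0.03 0.36 0 0 0 0 0;-0.03 0.36 0 0 0 0 0;-0.01 0.36 0 0 0 0 0;0 0 0 0 0 0 0;0 0 0 0 0 0 0;0 0 0 0 0 0 0;0 0 0 0 0 0 0"

```text
time_s: 20.17
eef_pos: [588.3, 154.7, 175.2]
ee_rot: [-0.0, 0.189, 0.982, -0.0]
force: [0.3, 0.3, -0.3]
grip_width: 0.455
grip_force: 40.4
```

```bash
python3 - <<'E'
from view import *
t=sense()['eef_pos']; z=t[2]-36.1
view('p5',t[:2],[(20,z+14),(20,z+46),(6,z),(23,94),(15,94)],None)
E
```

```text
[588.3 154.7 175.3] 20.2667
```

View pics/p5.png

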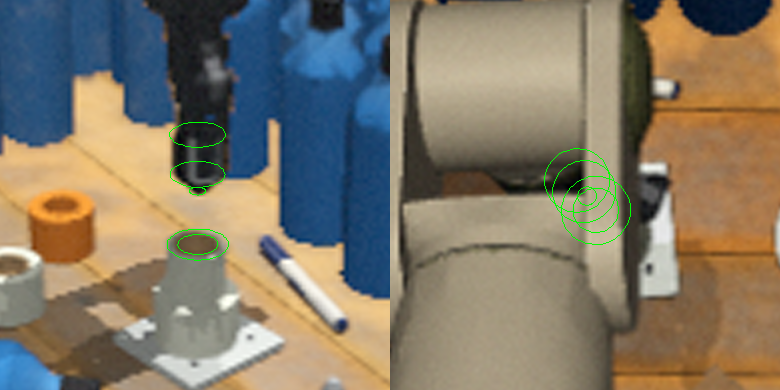

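The cap's plug end shows at (200,191) in the side picture, over the bore at (198,244), within about 1 mm. Lowering with a small correction.

Request:
drive_tool --commands "-0.01 0.02 -0.1 0 0 0 0;0 0 -0.1 0 0 0 0;0 0 -0.1 0 0 0 0;0 0 -0.1 0 0 0 0;0 0 -0.06 0 0 0 0;0 0 -0.06 0 0 0 0;0 0 -0.04 0 0 0 0;0 0 -0.02 0 0 0 0;0 0 0 0 0 0 0;0 0 0 0 0 0 0"

```text
time_s: 21.1
eef_pos: [587.3, 157.9, 117.6]
ee_rot: [0.0, 0.188, 0.982, 0.0]
force: [-0.5, 1.1, -0.9]
grip_width: 0.453
grip_force: 40.4
```

Request:
drive_tool --commands "0 0 -0.01 0 0 0 0;0 0 -0.01 0 0 0 0;0 0 0 0 0 0 0;0 0 0 0 0 0 0"

```text
time_s: 21.43
eef_pos: [587.5, 157.9, 116.5]
ee_rot: [0.001, 0.188, 0.982, 0.0]
force: [-2.4, 0.0, 6.3]
grip_width: 0.457
grip_force: 40.7
```

Request:
drive_tool --commands "0 0 0 0 0 0 100;0 0 0 0 0 0 100;0 0 0 0 0 0 100;0 0 0 0 0 0 100;0 0 0 0 0 0 100;0 0 0 0 0 0 100;0 0 0 0 0 0 100;0 0 0.2 0 0 0 100;0 0 0.3 0 0 0 100;0 0 0.3 0 0 0 100;-0.23 0.32 0 0 0 0 100;-0.23 0.32 0 0 0 0 100;-0.23 0.32 0 0 0 0 100;-0.25 0.32 0 0 0 0 100;0 0 -0.3 0 0 0 100;0 0 -0.3 0 0 0 100;0 0 -0.2 0 0 0 100;0 0 0 0 0 0 100;0 0 0 0 0 0 100"

```text
time_s: 23.02
eef_pos: [493.1, 285.8, 115.4]
ee_rot: [-0.0, 0.188, 0.982, -0.0]
force: [0.2, -0.2, 0.5]
grip_width: 1.002
grip_force: 0.0
```

```bash
python3 - <<'E'
from view import *
view('p6',(580,175),[(33,10)],None)
view('p6',(588,157.5),[(23,52),(23,94),(20,94),(20,126)],None)
E
```

```text
[494.  286.1 117. ] 23.1167
[493.9 286.  117. ] 23.2167
```

View pics/p6.png

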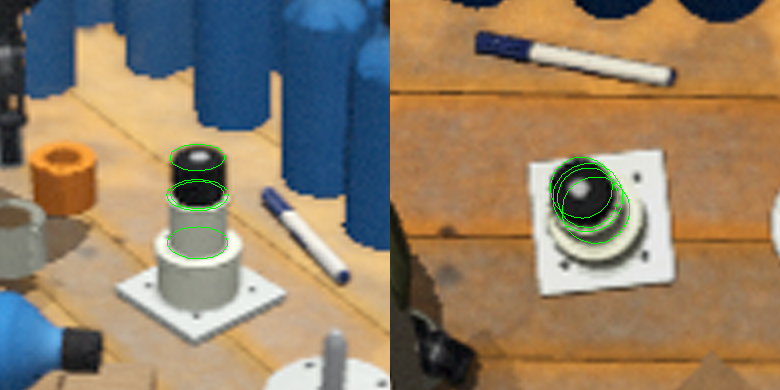

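The cap is seated on the stack and matches the model at (198,175). Next is the medium roll.

Request:
drive_tool --commands "0 0 -0.2 0 0 0 100;0 0 -0.2 0 0 0 100;0 0 -0.2 0 0 0 100;0 0 -0.15 0 0 0 100;0 0 -0.11 0 0 0 100;0 0 0 0 0 0 100;0 0 0 0 0 0 100;0 0 0 0 0 0 0;0 0 0 0 0 0 0;0 0 0 0 0 0 0;0 0 0 0 0 0 0;0 0 0 0 0 0 0;0 0 0 0 0 0 0;0 0 0 0 0 0 0;0 0 0 0 0 0 0" --force 40

```text
time_s: 24.47
eef_pos: [493.8, 286.1, 30.9]
ee_rot: [0.001, 0.188, 0.982, 0.001]
force: [-1.1, -0.2, 7.7]
grip_width: 0.646
grip_force: 41.9
```

Request:
drive_tool --commands "0 0 0.2 0 0 0 0;0 0 0.36 0 0 0 0;0 0 0.36 0 0 0 0;0 0 0.36 0 0 0 0;0 0 0.36 0 0 0 0;0 0 0.36 0 0 0 0;0.12 -0.37 0 0 0 0 0;0.12 -0.37 0 0 0 0 0;0.12 -0.37 0 0 0 0 0;0.12 -0.37 0 0 0 0 0;0.12 -0.37 0 0 0 0 0;0.12 -0.37 0 0 0 0 0;0.12 -0.37 0 0 0 0 0;0.12 -0.37 0 0 0 0 0;0 0 -0.3 0 0 0 0;0 0 -0.3 0 0 0 0;0 0 -0.3 0 0 0 0;0 0 0 0 0 0 0;0 0 0 0 0 0 0;0 0 0 0 0 0 0"

```text
time_s: 26.13
eef_pos: [590.0, -10.2, 141.6]
ee_rot: [0.002, 0.188, 0.982, -0.0]
force: [-0.4, 0.4, -0.9]
grip_width: 0.649
grip_force: 43.2
```

```bash
python3 - <<'E'
from view import *
t=sense()['eef_pos']; z=t[2]-30.9
view('p7',t[:2],[(28,z),(28,z+42),(15,z+42)],(589,-11.5))
E
```

```text
[590.1 -10.1 141.7] 26.2333
```

View pics/p7.png

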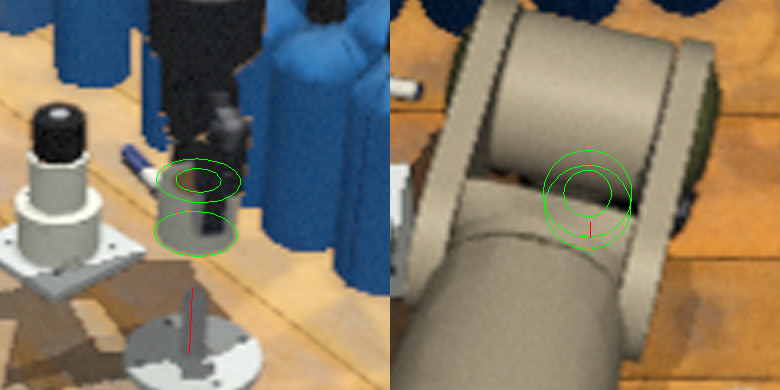

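The held roll at (199,210) agrees with the model. The post shows about 1 px right of the red line at (192,320). I'll shift slightly in y and lower.

Request:
drive_tool --commands "0 -0.02 -0.1 0 0 0 0;0 0 -0.1 0 0 0 0;0 0 -0.1 0 0 0 0;0 0 -0.1 0 0 0 0;0 0 -0.1 0 0 0 0;0 0 -0.1 0 0 0 0;0 0 -0.1 0 0 0 0;0 0 -0.1 0 0 0 0;0 0 -0.1 0 0 0 0;0 0 -0.06 0 0 0 0;0 0 -0.03 0 0 0 0;0 0 0 0 0 0 0;0 0 0 0 0 0 0"

```text
time_s: 27.32
eef_pos: [589.3, -12.1, 40.9]
ee_rot: [0.0, 0.188, 0.982, -0.0]
force: [-2.5, -0.1, 5.2]
grip_width: 0.646
grip_force: 43.7
```

Request:
drive_tool --commands "0 0 -0.01 0 0 0 0;0 0 -0.01 0 0 0 0;0 0 0 0 0 0 0;0 0 0 0 0 0 0"

```text
time_s: 27.65
eef_pos: [589.4, -12.1, 40.7]
ee_rot: [0.0, 0.188, 0.982, -0.0]
force: [-10.9, 2.0, 22.3]
grip_width: 0.65
grip_force: 45.2
```

Down on the plate. Releasing and backing off.

Request:
drive_tool --commands "0 0 0.01 0 0 0 0;0 0 0 0 0 0 100;0 0 0 0 0 0 100;0 0 0 0 0 0 100;0 0 0 0 0 0 100;0 0 0 0 0 0 100;0 0 0 0 0 0 100;0 0 0.15 0 0 0 100;0 0 0.3 0 0 0 100;0 0 0.35 0 0 0 100;0 0 0.35 0 0 0 100;-0.1 -0.35 0.2 0 0 0 100;-0.1 -0.35 0.2 0 0 0 100;-0.1 -0.35 0.2 0 0 0 100;-0.1 -0.35 0 0 0 0 100;-0.1 -0.35 0 0 0 0 100;-0.1 -0.35 0 0 0 0 100;-0.1 -0.35 0 0 0 0 100;-0.1 -0.35 0 0 0 0 100;0 0 0 0 0 0 100"

```text
time_s: 29.32
eef_pos: [507.1, -297.5, 214.0]
ee_rot: [-0.0, 0.191, 0.982, -0.001]
force: [-0.5, -0.1, 0.4]
grip_width: 0.997
grip_force: 0.0
```

```bash
python3 - <<'E'
from view import *
view('p8',(590,-12),[(28,10),(28,52),(15,52)],None)
E
```

```text
[ 508.7 -293.   214. ] 29.4167
```

View pics/p8.png

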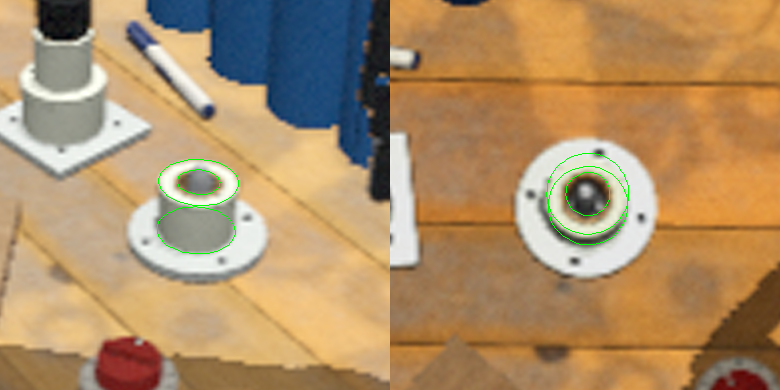

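The medium roll is seated level on the round plate at (198,205). The stack and the timer are undisturbed. Handing in.

```bash
python3 -c "
from rig import finish_job
print(finish_job())"
```

```text
the job is handed in; nothing more can be done
None
```

The job is handed in at about 29 s: the large roll, small roll and plug cap are stacked on the square stand and the medium roll is alone on the round stand; all looked seated and level, and the arm never went down near the tape or timer.

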